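# Clear the balance pan and set on the check weight

### The job

The laboratory balance is due for its check, but a jar has been left standing on its pan. Take the jar off and stand it upright in the shallow white tray, then set the largest of the three knobbed steel weights upright in the middle of the pan. Set it down gently, without dropping it, and let go of both; do not knock the jar over.

Things in the scene. Friction and masses are not known exactly. Their poses are not given: they have to be found in the camera images.
- jar_center (a point): Centre (half-way up, 40 mm over its foot) of the brown glass jar that stands on the balance pan at the start: a closed upright cylinder 50 mm in diameter and 80 mm high with a black screw cap, about 0.2 kg. z axis up along the jar. A like jar stands elsewhere on the bench and is not part of the job.
- weight_center (a point): Centre (half-way up, 34 mm over its foot) of the largest steel weight: an upright cylinder 42 mm in diameter and 44 mm high with a narrow neck and a knob of 26 mm diameter above, 68 mm high in all, 0.5 kg. z axis up. It starts upright on the bench to one side of the balance. The two other steel weights have the same shape but are clearly smaller (30 mm and 24 mm in diameter).
- pan (a point): Centre of the top face of the round steel pan of the white top-loading balance. The pan is flat, rigid, 120 mm in diameter, its top 75 mm above the bench. The balance is fixed, 300 mm by 200 mm; its lower housing (top 60 mm above the bench, with flat display and keys) reaches 210 mm from the pan centre along this point's -x and 90 mm along +x, and 100 mm to either side along y. z axis up.
- tray_in (a point): Centre of the inner floor of the shallow white plastic tray, a square fixed to the bench to one side of the balance: 120 mm by 120 mm outside, walls 4 mm thick and 12 mm high overall, inner floor 4 mm above the bench. x and y axes along its sides, z up.
There are look-alikes about, which are no part of the job. What is shaped like the part that bears weight_center but blue is not meant.

How it is judged:
On the way:
1. the jar from the pan stands upright and released in the tray (x of jar_center in the frame of tray_in between -0.033 and 0.033 m and y of jar_center in the frame of tray_in between -0.033 and 0.033 m and z of jar_center in the frame of tray_in between 0.034 and 0.046 m and angle between jar_center's own z axis and vertical below 0.17 rad and contact force between jar and the fingers below 0.1 N and linear speed of jar below 0.02 m/s), for 0.2 s.
At the end, for the whole second after the job is handed in: The jar stands upright (within 10 degrees), wholly inside the tray on its floor, and the largest weight stands upright (within 10 degrees) on the pan, its centre within 20 mm of the pan's centre; both are released and at rest (all of step 1 and horizontal distance between weight_center and pan below 0.02 m and z of weight_center in the frame of pan between 0.029 and 0.039 m and angle between weight_center's own z axis and vertical below 0.17 rad and contact force between weight and the fingers below 0.1 N and linear speed of weight below 0.02 m/s); the robot touches nothing.
It fails at once if the jar is knocked over (tilted more than 45 degrees) (angle between jar_center's own z axis and vertical above 0.79 rad).
It fails at once if the weight is dropped or rammed on the balance (more than 80 N between them) (contact force between weight and balance above 80 N).
It also fails if it takes over 58 s, if anything falls off the work surface, if the arm or the gripper's body presses on something with over 40 N, if the wrist force passes 120 N, or if a joint passes its speed limit or range.

### The arm

A 6-joint arm with a two-finger parallel gripper is mounted at the origin on the work surface. World frame = base frame: x ahead of the robot, y to its left, z up, the work surface at z = 0. Lengths are in m, angles in rad, forces in N, time in s.
With the tool pointing down it reaches from about 0.275 to 0.725 m from the base axis. Payload 5.6 kg.
Tool frame: the origin (TCP) lies at the very end of the fingers, on their centre line; the grasp point (between the pads) lies 19 mm behind it; z points along the fingers, y is the direction in which the jaws open and shut (so a half turn about z gives the same grasp; the last joint's range is limited). The gripper opens to 85 mm and grips with 20 to 120 N. Pads are 22 mm wide; open, the fingers measure 114 mm over their backs; the gripper's body (76 mm by 85 mm) begins 54 mm behind the grasp point. The pads swing forward as they close: fully open they stand 13 mm farther back than shut.
Start: joints at [-0.949, 0.255, 0.108, 0, -1.424, -0.285], TCP at [0.182, -0.519, 0.231] pointing down, gripper open.
Joint ranges: [-2.95, 2.95], [-1.21, 1.97], [-1.09, 1.5], [-2.87, 1.71], [-2.94, -0.07], [-3.05, 3.05]. Speed limits (rad/s): [2.57, 2.57, 3.14, 3.14, 3.14, 3.14].

### API

Orientations are given as a rotation vector (axis times angle).
In Python, from cell import env gives the robot as it stands.
- The arm moves only by the tool drive_tool, never from a script. Its argument "targets" is a list that holds one entry, the list of rows, each a list of 6 numbers: the shift along the tool's x, y, z in units of 0.2 m (1.0 is 0.2 m), then the turn, a rotation vector about the tool's x, y, z in units of 90 degrees (1.0 is 90 degrees). In form: [[[tx, ty, tz, wx, wy, wz], ...]]. A call has 1 to 10 rows; each row is the pose to reach, as a shift and turn from the pose commanded when the call began, along the tool's axes at that moment; what a row does not reach only later rows make up. A row lasts 1/12 s, in which the tool goes at most 41.7 mm and 7.16 degrees, less where a joint would pass 70% of its speed; a pose out of reach is approached as far as the arm can. A call with a number of a shift or a turn outside -1 to 1 is refused whole. A call with a gripper value outside its range is refused whole. "hand" is the opening, from -1 (shut) to 1 (fully open), set as the call begins (left out, the last holds). The fingers move at their own pace and stop on an object; "force" is the grip in N (left out, the last holds). Time passes only in rows, so rows that repeat a pose let the fingers close. It gives the time, the measured TCP pose, the force and the opening at its end, in the units of the state.
- env.state(): the state, without advancing time (a new reading comes with each control period).
- env.camera(name): name is "scene" or "top" or "wrist"; returns a dict with "image" (420x560x3 uint8, red, green, blue), "z_map" (420x560 float32, m along the optical axis (not along the pixel's ray), 0 where there is no reading), "K" (3x3 intrinsics, pixels), "extrinsics" (4x4, takes a point from world to camera coordinates); the wrist camera has in their place "tool_from_camera" (4x4, takes a point from camera to tool coordinates, whose origin is the TCP and whose axes are the flange's). Camera axes: x right, y down, z forward; pixel columns grow to the right and rows downward; lengths in m; the calibration is good to about 2 mm. A picture is of the moment at which its call begins: read the wrist's pose just before it.
- env.finish_job(): hands the job in, once; it reports no verdict.
The state is a dict: "time": time; "joint_positions": joint angles; "joint_velocities": joint speeds; "effort": joint torques, N m; "position": TCP position; "ee_rot": TCP orientation; "contact_force": force on the tool from outside, world axes, zero at the start; "wrist_torque": the same for the moment, N m; "width": finger opening in m.
Only numpy, scipy, OpenCV 4.12 (cv2) and the standard library are available. Lean on these libraries where they do the work, as an engineer would, in place of code of your own. Each camera call takes 0.05 s, during which the arm holds its last target. There are 200 camera calls.

## Working session

There is one attempt and no reset: what is moved stays moved. The work goes in short steps, Python scripts to look and compute and a tool call to move; the robot and the scene stay as the last step left them, time stands still between calls to the robot, and variables do not carry over. Pictures are saved under pics/ and viewed, about 8 in all and at most 12, crops included, and the job is handed in when it is done.

Besides the shell and the picture viewer there is one more tool, called in YAML: its name, and indented under it one key for each argument. drive_tool: Moves the arm, as the interface text tells. Shifts and turns lie within -1 to 1; 1 stands for 0.2 m of shift or 90 degrees of turn. Its arguments: {"type":"object","properties":{"targets":{"type":"array","items":{"type":"array","items":{"type":"array","items":{"type":"number","minimum":-1,"maximum":1}}}},"hand":{"type":"number"},"force":{"type":"number"}},"required":["targets"]}

```bash
mkdir -p pics; ls; cat > h.py <<'E'
from cell import env
import numpy as np, cv2
def save(n,im,f): cv2.imwrite(f'pics/{n}.png',im[:,:,::-1])
def cloud(c):
    z=c['z_map'];K=c['K'];v,u=np.indices(z.shape)
    p=np.stack([(u-K[0,2])/K[0,0]*z,(v-K[1,2])/K[1,1]*z,z],-1)
    if 'extrinsics' in c:
        E=np.linalg.inv(c['extrinsics']); return p@E[:3,:3].T+E[:3,3]
    T=c['tool_from_camera'];q=p@T[:3,:3].T+T[:3,3]
    s=c['s'];R=cv2.Rodrigues(np.array(s['ee_rot'],float))[0]
    return q@R.T+np.array(s['position'])
def cam(n):
    s=env.state();c=env.camera(n);c['s']=s;c['P']=cloud(c);return c
E
python3 - <<'E'
from h import *
a=cam('top');b=cam('scene')
save('t1',a['image'],0);save('s1',b['image'],0)
np.savez('v1.npz',tP=a['P'],ti=a['image'],sP=b['P'],si=b['image'])
print(env.state());print(a['extrinsics'],a['K'])
E
```

```text
pics
{'time': 0.1, 'joint_positions': array([-9.49390831e-01,  2.55693053e-01,  1.07124677e-01, -4.00264391e-04,
       -1.42394225e+00, -2.84607423e-01]), 'joint_velocities': array([ 9.98115808e-05, -2.38885587e-03,  2.14163330e-03,  1.25346207e-03,
       -5.84530393e-04, -1.21872654e-03]), 'effort': array([-2.00454611e-03, -3.87602413e+01,  2.38475168e+01,  5.37782058e+00,
       -3.74929601e-03, -8.23571867e-06]), 'position': array([ 0.18164899, -0.51865249,  0.23048318]), 'ee_rot': array([ 5.26386777e-01, -3.09677843e+00, -2.69304883e-03]), 'contact_force': array([-0.15211478, -0.40229626,  0.15083949]), 'wrist_torque': array([ 0.02116498, -0.00414563,  0.02591143]), 'width': 0.08520049291240928}
[[-0.01760362 -0.99971913 -0.01586738  0.02260083]
 [-0.98704527  0.01990729 -0.15920218  0.55527557]
 [ 0.15947334  0.01285928 -0.98711848  0.88298797]
 [ 0.          0.          0.          1.        ]] [[436.38275154   0.         274.59291481]
 [  0.         436.38275154 209.88799692]
 [  0.           0.           1.        ]]
```

View pics/t1.png

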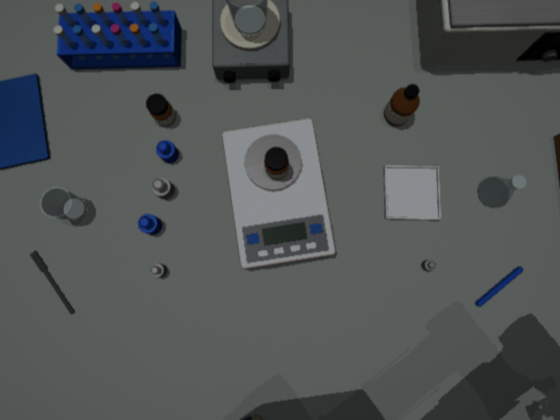

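View pics/s1.png

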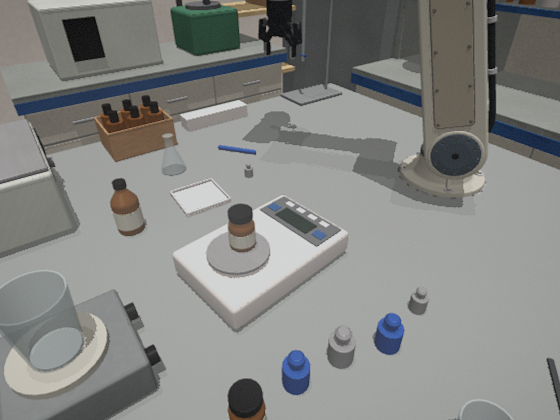

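The top view shows these candidates:
- **Weights:** grey at (162,187), (158,270) and (428,265). The blue ones at (167,151) and (149,224) are look-alikes.
- **Jars:** the one on the pan at (277,162), its twin at (160,108), and a bottle at (403,103).
- **Tray:** (412,193).

The grey weight at (162,187) looks largest, so I'll measure it and check a crop.

```bash
python3 - <<'E'
from h import *
d=np.load('v1.npz');im=d['ti']
crop=cv2.resize(im[130:290,130:210],None,fx=3,fy=3)
crop2=cv2.resize(im[130:290,250:450],None,fx=3,fy=3)
save('c1',np.clip(np.hstack([crop,crop2[:,:540]]).astype(int)*2,0,255).astype(np.uint8),0)
def circ(P,name,c,r,zlo,zhi):
    P=P.reshape(-1,3);m=(np.hypot(P[:,0]-c[0],P[:,1]-c[1])<r)&(P[:,2]>zlo)&(P[:,2]<zhi)
    q=P[m]
    if len(q)<3: print(name,'few',len(q));return
    (x,y),R=cv2.minEnclosingCircle(q[:,:2].astype(np.float32));print(name,len(q),'ctr',np.round((x,y),4),'dia',round(2000*R,1),'z',np.round(np.percentile(q[:,2],[5,50,95]),4))
T=d['tP'];S=d['sP']
for n,u,v in [('W',162,187),('w2',158,270),('w3',428,265),('bl1',167,151),('bl2',149,224)]:
    c=T[v,u];print(n,c)
    for nm,P in (('top',T),('scene',S)):
        circ(P,nm+' body',c,.035,.012,.04);circ(P,nm+' knob',c,.035,.055,.08)
c=T[162,277];print('jar',c)
for nm,P in (('top',T),('scene',S)):
    circ(P,nm+' jar',c,.05,.09,.17);circ(P,nm+' cap',c,.05,.145,.17)
    circ(P,nm+' pan',c,.1,.070,.08)
# tray & balance by white mask
hsv=cv2.cvtColor(im,cv2.COLOR_RGB2HSV)
w=((hsv[...,2]>150)).astype(np.uint8)
for cn in cv2.findContours(w,cv2.RETR_EXTERNAL,cv2.CHAIN_APPROX_SIMPLE)[0]:
    if cv2.contourArea(cn)>800: print(cv2.minAreaRect(cn),cv2.contourArea(cn))
for uv in [(412,193),(390,193),(280,215)]: print(uv,T[uv[1],uv[0]])
for z,box,nm in ((.012,T[160:225,378:447],'tray'),(.06,T[110:275,215:340],'bal')):
    q=box.reshape(-1,3);q=q[(q[:,2]>z-.004)&(q[:,2]<z+.005)]
    print(nm,len(q),cv2.minAreaRect(q[:,:2].astype(np.float32)))
E
```

```text
W [0.60603154 0.24816487 0.06438573]
top body 74 ctr [0.6098 0.2535] dia 40.0 z [0.014  0.0254 0.0377]
top knob 118 ctr [0.6141 0.2578] dia 26.4 z [0.0602 0.0661 0.0698]
scene body 287 ctr [0.614  0.2593] dia 42.3 z [0.0139 0.0267 0.0387]
scene knob 225 ctr [0.6134 0.2584] dia 26.2 z [0.0606 0.0683 0.071 ]
w2 [0.4333314  0.25737739 0.04625197]
top body 124 ctr [0.4346 0.2648] dia 30.2 z [0.0155 0.0321 0.036 ]
top knob few 1
scene body 281 ctr [0.4354 0.2658] dia 31.9 z [0.0148 0.0321 0.0367]
scene knob few 0
w3 [ 0.43379509 -0.30653598  0.03601728]
top body 107 ctr [ 0.4354 -0.3136] dia 24.6 z [0.0169 0.0264 0.0395]
top knob few 0
scene body 79 ctr [ 0.4342 -0.3129] dia 27.4 z [0.0132 0.0251 0.0376]
scene knob few 0
bl1 [0.69068878 0.24475699 0.04394837]
top body 86 ctr [0.6951 0.2483] dia 41.3 z [0.015  0.027  0.0383]
top knob 114 ctr [0.6969 0.2492] dia 26.3 z [0.0612 0.0666 0.0699]
scene body 292 ctr [0.6989 0.2554] dia 40.0 z [0.0133 0.0263 0.0385]
scene knob 263 ctr [0.6964 0.2509] dia 26.0 z [0.0611 0.0685 0.071 ]
bl2 [0.52786101 0.27318872 0.0652172 ]
top body 76 ctr [0.5338 0
[... 368 characters left out ...]
0.6392 0.0068] dia 45.2 z [0.1518 0.1555 0.1578]
top pan 1817 ctr [0.6544 0.0143] dia 120.5 z [0.0729 0.0753 0.0779]
scene jar 1077 ctr [0.6403 0.0087] dia 51.4 z [0.095  0.1328 0.1579]
scene cap 413 ctr [0.6378 0.0079] dia 48.0 z [0.147  0.1569 0.1583]
scene pan 1750 ctr [0.6541 0.0157] dia 122.4 z [0.0751 0.0772 0.0786]
(412, 193) [ 0.59366469 -0.2928545   0.00588358]
(390, 193) [ 0.59502277 -0.24471474  0.0041115 ]
(280, 215) [0.54207184 0.00082768 0.06018784]
tray 541 ((0.5963799357414246, -0.29149335622787476), (0.12173310667276382, 0.12147263437509537), 87.95984649658203)
bal 9211 ((0.5946496725082397, 0.006106138229370117), (0.2983708083629608, 0.19852019846439362), 7.832014560699463)
```

View pics/c1.png

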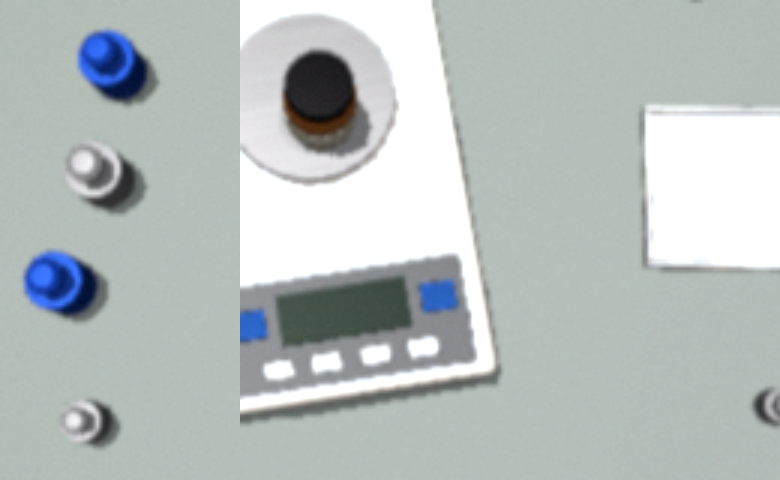

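The close crop confirms it: the grey weight at (162,187) has a 42 mm body, a 26 mm knob and is 68 mm high. Measured positions, which agree across both views:

| Item | x, y (m) |
|---|---|
| Jar | (.639, .0075), top .155 |
| Pan | (.654, .015) |
| Weight | (.6137, .258) |
| Tray | (.596, -.2915) |

```bash
cat > d.py <<'E'
from h import *
import sys
def d(x,y,z,yaw=0,**k):
    s=env.state();R=cv2.Rodrigues(np.array(s['ee_rot'],float))[0]
    print('t',round(s['time'],2),'pos',np.round(s['position'],4),'yaxis',np.round(R[:,1],3),'z',np.round(R[:,2],3),'shift units',np.round(R.T@(np.array([x,y,z])-s['position'])/.2,3))
d(*map(float,sys.argv[1:4]))
E
python3 d.py .639 .0075 .24
```

```text
t 0.1 pos [ 0.1816 -0.5187  0.2305] yaxis [-0.33   0.944  0.002] z [-0.001  0.002 -1.   ] shift units [-3.028  1.728 -0.045]
```

drive_tool:
  targets:
    - [[-0.12, 0.07, 0, 0, 0, 0], [-0.28, 0.16, 0, 0, 0, 0], [-0.44, 0.25, 0, 0, 0, 0], [-0.6, 0.34, 0, 0, 0, 0], [-0.76, 0.43, 0, 0, 0, 0], [-0.9, 0.51, 0, 0, 0, 0], [-1, 0.57, 0, 0, 0, 0]]
  hand: 1

```text
time: 0.68
position: [0.3341, -0.3432, 0.231]
ee_rot: [-0.529, 3.097, 0.001]
contact_force: [-0.1, -0.2, 0.9]
width: 0.0854
```

drive_tool:
  targets:
    - [[-0.12, 0.07, 0, 0, 0, 0], [-0.28, 0.16, 0, 0, 0, 0], [-0.44, 0.25, 0, 0, 0, 0], [-0.6, 0.34, 0, 0, 0, 0], [-0.76, 0.43, 0, 0, 0, 0], [-0.9, 0.51, 0, 0, 0, 0], [-1, 0.57, 0, 0, 0, 0]]

```text
time: 1.27
position: [0.4851, -0.1694, 0.2307]
ee_rot: [0.529, -3.096, -0.001]
contact_force: [0.1, -0.3, -0.6]
width: 0.0854
```

drive_tool:
  targets:
    - [[-0.12, 0.07, 0, 0, 0, 0], [-0.28, 0.16, 0, 0, 0, 0], [-0.44, 0.25, 0, 0, 0, 0], [-0.6, 0.34, 0, 0, 0, 0], [-0.76, 0.43, 0, 0, 0, 0], [-0.9, 0.51, 0, 0, 0, 0], [-1, 0.57, 0, 0, 0, 0], [-1, 0.57, 0, 0, 0, 0]]

```text
time: 1.93
position: [0.6366, 0.0056, 0.2287]
ee_rot: [0.531, -3.093, -0.001]
contact_force: [-1.4, 0.2, -1.3]
width: 0.0853
```

```bash
python3 d.py .639 .0075 .105
```

```text
t 1.93 pos [0.6366 0.0056 0.2287] yaxis [-0.333  0.943  0.001] z [-0.003  0.    -1.   ] shift units [-0.016  0.004  0.618]
```

drive_tool:
  targets:
    - [[-0.016, 0.004, 0.05, 0, 0, 0], [-0.016, 0.004, 0.13, 0, 0, 0], [-0.016, 0.004, 0.21, 0, 0, 0], [-0.016, 0.004, 0.29, 0, 0, 0], [-0.016, 0.004, 0.37, 0, 0, 0], [-0.016, 0.004, 0.45, 0, 0, 0], [-0.016, 0.004, 0.53, 0, 0, 0], [-0.016, 0.004, 0.59, 0, 0, 0], [-0.016, 0.004, 0.615, 0, 0, 0], [-0.016, 0.004, 0.615, 0, 0, 0]]

```text
time: 2.77
position: [0.6363, 0.003, 0.1065]
ee_rot: [0.524, -3.094, -0.0]
contact_force: [-0.4, -0.7, 0.1]
width: 0.0854
```

drive_tool:
  targets:
    - [[0, 0, 0, 0, 0, 0], [0, 0, 0, 0, 0, 0], [0, 0, 0, 0, 0, 0], [0, 0, 0, 0, 0, 0], [0, 0, 0, 0, 0, 0], [0, 0, 0, 0, 0, 0], [0, 0, 0, 0, 0, 0], [0, 0, 0, 0, 0, 0], [0, 0, 0, 0, 0, 0], [0, 0, 0, 0, 0, 0]]
  hand: -1
  force: 30

```text
time: 3.6
position: [0.6386, 0.0039, 0.1098]
ee_rot: [-0.527, 3.095, -0.0]
contact_force: [0.2, 0.7, 5.2]
width: 0.0485
```

drive_tool:
  targets:
    - [[0, 0, -0.02, 0, 0, 0], [0, 0, -0.06, 0, 0, 0], [0, 0, -0.12, 0, 0, 0], [0, 0, -0.18, 0, 0, 0], [0, 0, -0.24, 0, 0, 0], [0, 0, -0.3, 0, 0, 0], [0, 0, -0.34, 0, 0, 0], [0, 0, -0.36, 0, 0, 0], [0, 0, -0.36, 0, 0, 0]]

```text
time: 4.35
position: [0.6381, 0.0038, 0.1811]
ee_rot: [-0.526, 3.096, 0.0]
contact_force: [0.4, 1.1, -1.5]
width: 0.0483
```

```bash
python3 d.py .596 -.2915 .177; python3 -c "
from h import *
c=cam('scene');save('s2',c['image'],0);P=c['P'].reshape(-1,3);s=c['s']['position']
q=P[(np.hypot(*(P[:,:2]-s[:2]).T)<.04)&(P[:,2]>.1)];print(np.histogram(q[:,2],20))"
```

```text
t 4.35 pos [0.6381 0.0038 0.1811] yaxis [-0.33   0.944 -0.   ] z [ 0.001  0.    -1.   ] shift units [ 0.687 -1.324  0.02 ]
(array([113, 142, 139, 139, 228, 192, 209, 357, 131, 178, 194, 174, 247,
       233, 112, 293, 339, 346, 371, 405]), array([0.14955467, 0.16037585, 0.17119703, 0.18201821, 0.19283939,
       0.20366058, 0.21448176, 0.22530294, 0.23612412, 0.2469453 ,
       0.25776648, 0.26858767, 0.27940885, 0.29023003, 0.30105121,
       0.31187239, 0.32269358, 0.33351476, 0.34433594, 0.35515712,
       0.3659783 ]))
```

View pics/s2.png

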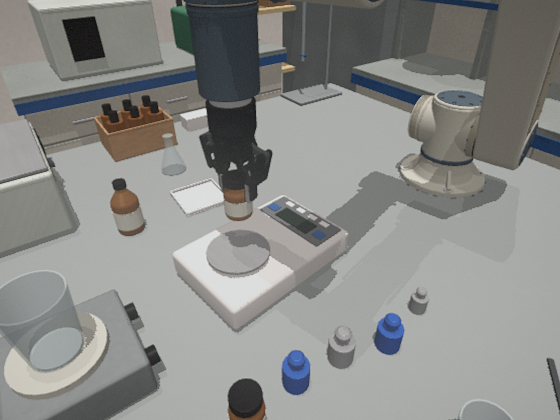

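drive_tool:
  targets:
    - [[0.01, -0.03, 0, 0, 0, 0], [0.04, -0.08, 0, 0, 0, 0], [0.08, -0.16, 0, 0, 0, 0], [0.12, -0.24, 0, 0, 0, 0], [0.17, -0.33, 0, 0, 0, 0], [0.22, -0.42, 0, 0, 0, 0], [0.26, -0.5, 0, 0, 0, 0], [0.3, -0.58, 0, 0, 0, 0], [0.34, -0.66, 0, 0, 0, 0]]

```text
time: 5.15
position: [0.6163, -0.1452, 0.1796]
ee_rot: [0.525, -3.096, -0.0]
contact_force: [0.2, -0.2, -1.1]
width: 0.0486
```

drive_tool:
  targets:
    - [[0.04, -0.08, 0, 0, 0, 0], [0.08, -0.16, 0, 0, 0, 0], [0.12, -0.24, 0, 0, 0, 0], [0.17, -0.33, 0, 0, 0, 0], [0.22, -0.42, 0, 0, 0, 0], [0.26, -0.5, 0, 0, 0, 0], [0.3, -0.58, 0, 0, 0, 0], [0.33, -0.63, 0, 0, 0, 0], [0.34, -0.66, 0, 0, 0, 0], [0.34, -0.66, 0, 0, 0, 0]]

```text
time: 5.98
position: [0.596, -0.2918, 0.1797]
ee_rot: [0.524, -3.097, -0.0]
contact_force: [0.2, -0.4, -2.1]
width: 0.0483
```

```bash
python3 d.py .596 -.2915 .0365;  python3 -c "
from h import *
c=cam('scene');P=c['P'].reshape(-1,3);s=env.state()['position']
q=P[(np.hypot(*(P[:,:2]-s[:2]).T)<.04)&(P[:,2]>.1)];print(np.percentile(q[:,2],[0,.2,1]))
t=cam('top')['P'].reshape(-1,3)
q=P[(abs(P[:,0]-.76)<.1)&(abs(P[:,1]+.25)<.1)&(P[:,2]>.03)&(P[:,2]<.14)];q=q[q[:,0]>.66];print(q.min(0),q.max(0))"
```

```text
t 5.98 pos [ 0.596  -0.2918  0.1797] yaxis [-0.329  0.944  0.   ] z [-0.001  0.    -1.   ] shift units [-0.001  0.001  0.716]
[0.1480846  0.14941314 0.15240414]
[ 0.74984742 -0.28168116  0.03014146] [ 0.81030462 -0.23615012  0.13326456]
```

Well aligned over the tray. The bottle starts at x ≥ .75, so it is clear. Lowering.

drive_tool:
  targets:
    - [[0, 0, 0.03, 0, 0, 0], [0, 0, 0.09, 0, 0, 0], [0, 0, 0.17, 0, 0, 0], [0, 0, 0.25, 0, 0, 0], [0, 0, 0.33, 0, 0, 0], [0, 0, 0.41, 0, 0, 0], [0, 0, 0.49, 0, 0, 0], [0, 0, 0.56, 0, 0, 0], [0, 0, 0.61, 0, 0, 0], [0, 0, 0.63, 0, 0, 0]]

```text
time: 6.92
position: [0.5959, -0.2891, 0.0521]
ee_rot: [0.527, -3.094, -0.003]
contact_force: [-0.5, -0.4, -2.5]
width: 0.0481
```

drive_tool:
  targets:
    - [[0, 0, 0.01, 0, 0, 0], [0, 0, 0.02, 0, 0, 0], [0, 0, 0.03, 0, 0, 0], [0, 0, 0.04, 0, 0, 0], [0, 0, 0.05, 0, 0, 0], [0, 0, 0.055, 0, 0, 0], [0, 0, 0.06, 0, 0, 0], [0, 0, 0.065, 0, 0, 0], [0, 0, 0.065, 0, 0, 0]]

```text
time: 7.67
position: [0.5966, -0.2903, 0.0411]
ee_rot: [0.526, -3.097, -0.0]
contact_force: [-0.5, 0.2, -2.3]
width: 0.0488
```

```bash
python3 d.py .596 -.2915 .0365;  python3 -c "
from h import *
c=cam('scene');P=c['P'].reshape(-1,3);s=env.state();print(s['contact_force']);s=s['position']
i=c['image'];print(i.shape);h=cv2.cvtColor(i,cv2.COLOR_RGB2HSV)
save('s3',cv2.resize(i[110:240,110:310],None,fx=4,fy=4)[:,:],0)"
```

```text
t 7.67 pos [ 0.5966 -0.2903  0.0411] yaxis [-0.33   0.944  0.   ] z [-0.  0. -1.] shift units [ 0.005 -0.005  0.023]
[-0.25159196 -0.51259386 -1.850423  ]
(420, 560, 3)
```

View pics/s3.png

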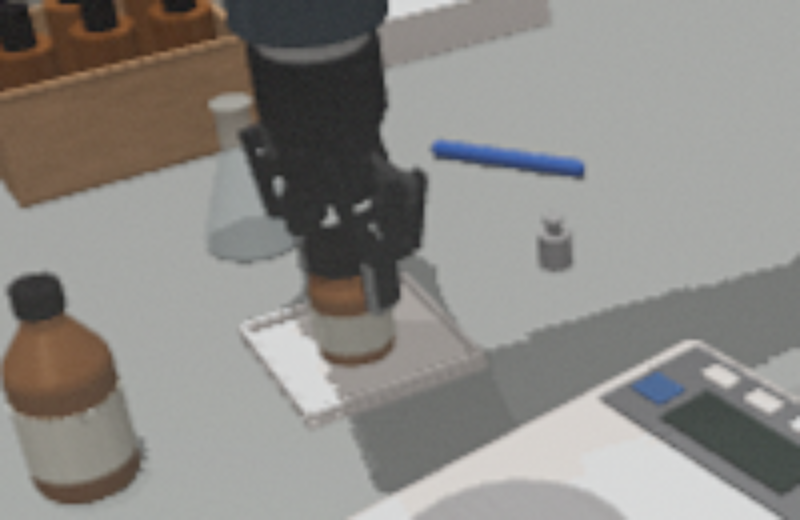

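The jar hangs upright just above the middle of the tray. I'll lower it gently until the load changes.

drive_tool:
  targets:
    - [[0.005, 0, 0.005, 0, 0, 0], [0.005, 0, 0.01, 0, 0, 0], [0.005, 0, 0.015, 0, 0, 0], [0.005, 0, 0.02, 0, 0, 0], [0.005, 0, 0.022, 0, 0, 0], [0.005, 0, 0.022, 0, 0, 0]]

```text
time: 8.22
position: [0.5958, -0.2908, 0.0388]
ee_rot: [-0.527, 3.096, -0.001]
contact_force: [-4.8, 2.4, 7.6]
width: 0.0483
```

The floor carries the jar now, so release.

drive_tool:
  targets:
    - [[0, 0, 0, 0, 0, 0], [0, 0, 0, 0, 0, 0], [0, 0, 0, 0, 0, 0], [0, 0, 0, 0, 0, 0], [0, 0, 0, 0, 0, 0], [0, 0, 0, 0, 0, 0], [0, 0, 0, 0, 0, 0], [0, 0, 0, 0, 0, 0]]
  hand: 1

```text
time: 8.88
position: [0.5957, -0.2907, 0.0368]
ee_rot: [0.526, -3.097, -0.0]
contact_force: [0.4, 0.8, -0.3]
width: 0.0851
```

drive_tool:
  targets:
    - [[0, 0, -0.04, 0, 0, 0], [0, 0, -0.1, 0, 0, 0], [0, 0, -0.2, 0, 0, 0], [0, 0, -0.32, 0, 0, 0], [0, 0, -0.46, 0, 0, 0], [0, 0, -0.6, 0, 0, 0], [0, 0, -0.76, 0, 0, 0], [0, 0, -0.9, 0, 0, 0], [0, 0, -0.98, 0, 0, 0], [0, 0, -0.98, 0, 0, 0]]

```text
time: 9.72
position: [0.5972, -0.2917, 0.239]
ee_rot: [-0.525, 3.089, -0.008]
contact_force: [1.0, -0.1, 0.7]
width: 0.0853
```

```bash
python3 d.py .6137 .258 .235;  python3 -c "
from h import *
for n in ('scene','top'):
  P=cam(n)['P'].reshape(-1,3)
  q=P[(np.hypot(P[:,0]-.596,P[:,1]+.2915)<.055)&(P[:,2]>.016)&(P[:,2]<.1)]
  for a,b in ((.02,.04),(.04,.06),(.078,.09)):
    m=q[(q[:,2]>a)&(q[:,2]<b)]
    if len(m)>5: print(n,a,len(m),cv2.minEnclosingCircle(m[:,:2].astype(np.float32)),m[:,2].max())"
```

```text
t 9.72 pos [ 0.5972 -0.2917  0.239 ] yaxis [-0.33   0.944 -0.007] z [ 0.009 -0.004 -1.   ] shift units [-0.986  2.567  0.01 ]
scene 0.02 132 ((0.5987096428871155, -0.28498998284339905), 0.02536659687757492) 0.039768559478977616
scene 0.04 163 ((0.5982698202133179, -0.2871173024177551), 0.025107214227318764) 0.059991508076674915
scene 0.078 179 ((0.5986819267272949, -0.2899297773838043), 0.0240236297249794) 0.08813370280936073
```

The jar stands upright at about (.598, -.289), within 3 mm of the tray centre, with its top at .085. Next the weight, turning the jaws so they clear the blue neighbours.

drive_tool:
  targets:
    - [[-0.03, 0.08, 0, 0, 0, 0], [-0.08, 0.2, 0, 0, 0, 0], [-0.14, 0.36, 0, 0, 0, 0], [-0.2, 0.52, 0, 0, 0, 0], [-0.26, 0.68, 0, 0, 0, 0], [-0.31, 0.8, 0, 0, 0, 0], [-0.33, 0.86, 0, 0, 0, 0]]

```text
time: 10.4
position: [0.6006, -0.1034, 0.2317]
ee_rot: [0.53, -3.095, -0.002]
contact_force: [0.6, 0.9, 0.6]
width: 0.0854
```

drive_tool:
  targets:
    - [[-0.03, 0.08, 0, 0, 0, 0], [-0.08, 0.2, 0, 0, 0, 0], [-0.14, 0.36, 0, 0, 0, 0], [-0.2, 0.52, 0, 0, 0, 0], [-0.26, 0.68, 0, 0, 0, 0], [-0.31, 0.8, 0, 0, 0, 0], [-0.33, 0.86, 0, 0, 0, 0]]

```text
time: 10.98
position: [0.6062, 0.0802, 0.2315]
ee_rot: [0.529, -3.094, -0.0]
contact_force: [-0.1, 0.6, -0.0]
width: 0.0855
```

drive_tool:
  targets:
    - [[-0.03, 0.08, 0, 0, 0, 0.04], [-0.08, 0.2, 0, 0, 0, 0.1], [-0.14, 0.36, 0, 0, 0, 0.16], [-0.2, 0.52, 0, 0, 0, 0.22], [-0.26, 0.68, 0, 0, 0, 0.28], [-0.31, 0.8, 0, 0, 0, 0.34], [-0.33, 0.86, 0, 0, 0, 0.34], [-0.33, 0.86, 0, 0, 0, 0.34], [-0.33, 0.86, 0, 0, 0, 0.34]]

```text
time: 11.73
position: [0.612, 0.2613, 0.232]
ee_rot: [-0.306, -3.125, 0.002]
contact_force: [0.2, 0.4, 0.1]
width: 0.0855
```

```bash
python3 d.py .6137 .258 .011; python3 -c "
from h import *
c=cam('wrist');save('w1',c['image'],0);P=c['P'].reshape(-1,3)
for a,b in ((.055,.075),(.02,.04)):
  q=P[(np.hypot(P[:,0]-.6137,P[:,1]-.258)<.035)&(P[:,2]>a)&(P[:,2]<b)]
  if len(q)>5: print(len(q),cv2.minEnclosingCircle(q[:,:2].astype(np.float32)),q[:,2].max())
t=cam('top')['P'].reshape(-1,3)
q=t[(np.hypot(t[:,0]-.596,t[:,1]+.2915)<.055)&(t[:,2]>.078)&(t[:,2]<.1)]
print('jar cap',len(q),cv2.minEnclosingCircle(q[:,:2].astype(np.float32)),np.median(q[:,2]))"
```

```text
t 11.73 pos [0.612  0.2613 0.232 ] yaxis [ 0.194  0.981 -0.001] z [-0.001 -0.001 -1.   ] shift units [-0.013 -0.013  1.105]
523 ((0.6131951212882996, 0.2585203945636749), 0.012883956544101238) 0.06934577715388401
91 ((0.6050746440887451, 0.25948771834373474), 0.019330350682139397) 0.03992442329665857
jar cap 386 ((0.5979811549186707, -0.29003453254699707), 0.022733505815267563) 0.08463790770980167
```

View pics/w1.png

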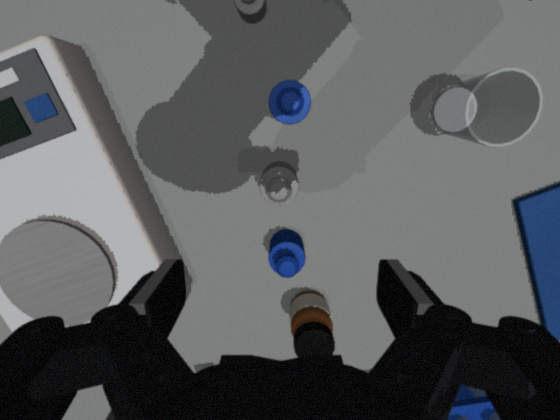

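The wrist view shows the grey weight at (279,183), between the blue ones at (290,102) and (287,253). Its measured centre is (.6132, .2585), which agrees with the earlier value. Descending.

drive_tool:
  targets:
    - [[0, -0.01, 0.04, 0, 0, 0], [-0.005, -0.013, 0.12, 0, 0, 0], [-0.01, -0.013, 0.22, 0, 0, 0], [-0.01, -0.013, 0.32, 0, 0, 0], [-0.01, -0.013, 0.42, 0, 0, 0], [-0.01, -0.013, 0.52, 0, 0, 0], [-0.01, -0.013, 0.6, 0, 0, 0], [-0.01, -0.013, 0.65, 0, 0, 0], [-0.01, -0.013, 0.65, 0, 0, 0]]

```text
time: 12.58
position: [0.6122, 0.2571, 0.1001]
ee_rot: [-0.311, -3.122, 0.004]
contact_force: [-0.7, -0.3, -0.4]
width: 0.0855
```

```bash
python3 d.py .6135 .2583 .011
```

```text
t 12.58 pos [0.6122 0.2571 0.1001] yaxis [ 0.197  0.98  -0.003] z [-0.004 -0.002 -1.   ] shift units [-0.007  0.009  0.445]
```

drive_tool:
  targets:
    - [[-0.005, 0.005, 0.04, 0, 0, 0], [-0.005, 0.005, 0.1, 0, 0, 0], [-0.005, 0.005, 0.17, 0, 0, 0], [-0.005, 0.005, 0.24, 0, 0, 0], [-0.005, 0.005, 0.31, 0, 0, 0], [-0.005, 0.005, 0.37, 0, 0, 0], [-0.005, 0.005, 0.42, 0, 0, 0], [-0.005, 0.005, 0.44, 0, 0, 0], [-0.005, 0.005, 0.44, 0, 0, 0], [-0.005, 0.005, 0.44, 0, 0, 0]]

```text
time: 13.42
position: [0.6152, 0.2598, 0.0154]
ee_rot: [0.309, 3.125, 0.0]
contact_force: [-0.1, 0.4, 1.2]
width: 0.0853
```

drive_tool:
  targets:
    - [[0, 0, 0, 0, 0, 0], [0, 0, 0, 0, 0, 0], [0, 0, 0, 0, 0, 0], [0, 0, 0, 0, 0, 0], [0, 0, 0, 0, 0, 0], [0, 0, 0, 0, 0, 0], [0, 0, 0, 0, 0, 0], [0, 0, 0, 0, 0, 0], [0, 0, 0, 0, 0, 0], [0, 0, 0, 0, 0, 0]]
  hand: -1
  force: 60

```text
time: 14.25
position: [0.6152, 0.2595, 0.0159]
ee_rot: [0.309, 3.125, 0.0]
contact_force: [-1.1, -0.7, 5.9]
width: 0.0402
```

drive_tool:
  targets:
    - [[0, 0, -0.03, 0, 0, 0], [0, 0, -0.08, 0, 0, 0], [0, 0, -0.15, 0, 0, 0], [0, 0, -0.24, 0, 0, 0], [0, 0, -0.34, 0, 0, 0], [0, 0, -0.44, 0, 0, 0], [0, 0, -0.54, 0, 0, 0], [0, 0, -0.62, 0, 0, 0], [0, 0, -0.65, 0, 0, 0], [0, 0, -0.65, 0, 0, 0]]

```text
time: 15.08
position: [0.6152, 0.2601, 0.1465]
ee_rot: [0.309, 3.124, 0.003]
contact_force: [-0.2, 0.2, -4.5]
width: 0.0401
```

```bash
python3 d.py .654 .015 .145; python3 -c "
from h import *
c=cam('scene');save('s4',cv2.resize(c['image'][120:400,180:440],None,fx=2,fy=2),0)
P=c['P'].reshape(-1,3);s=c['s']['position']
q=P[(np.hypot(*(P[:,:2]-s[:2]).T)<.03)&(P[:,2]>.05)];print(np.percentile(q[:,2],[0,.2,1,2]))"
```

```text
t 15.08 pos [0.6152 0.2601 0.1465] yaxis [0.196 0.981 0.002] z [ 0.002  0.002 -1.   ] shift units [-0.43  -1.164  0.006]
[0.13203298 0.13344342 0.1353607  0.13678205]
```

View pics/s4.png

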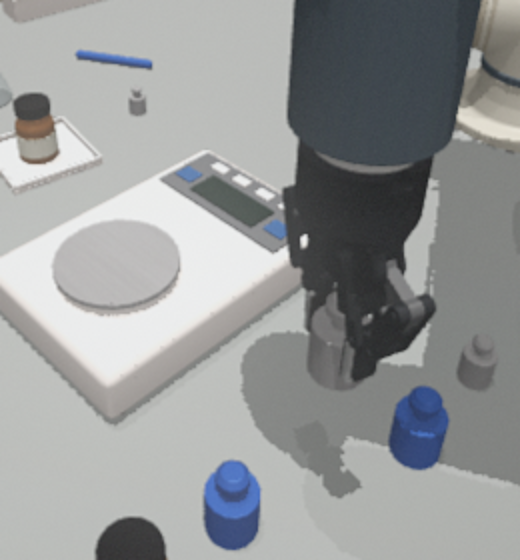

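The weight is held upright with its foot at about z .131, 15 mm below the TCP. The jar is still upright in the tray. Carrying to the pan.

drive_tool:
  targets:
    - [[-0.01, -0.03, 0, 0, 0, 0], [-0.03, -0.08, 0, 0, 0, 0], [-0.055, -0.15, 0, 0, 0, 0], [-0.085, -0.23, 0, 0, 0, 0], [-0.115, -0.31, 0, 0, 0, 0], [-0.145, -0.39, 0, 0, 0, 0], [-0.17, -0.46, 0, 0, 0, 0], [-0.195, -0.53, 0, 0, 0, 0], [-0.215, -0.58, 0, 0, 0, 0]]

```text
time: 15.88
position: [0.6344, 0.1349, 0.145]
ee_rot: [0.312, 3.126, -0.0]
contact_force: [0.7, -0.3, -5.0]
width: 0.04
```

drive_tool:
  targets:
    - [[-0.02, -0.05, 0, 0, 0, 0], [-0.045, -0.12, 0, 0, 0, 0], [-0.075, -0.2, 0, 0, 0, 0], [-0.105, -0.28, 0, 0, 0, 0], [-0.135, -0.36, 0, 0, 0, 0], [-0.165, -0.44, 0, 0, 0, 0], [-0.19, -0.51, 0, 0, 0, 0], [-0.21, -0.565, 0, 0, 0, 0], [-0.215, -0.58, 0, 0, 0, 0], [-0.215, -0.58, 0, 0, 0, 0]]

```text
time: 16.72
position: [0.6537, 0.0143, 0.1448]
ee_rot: [-0.311, -3.126, -0.0]
contact_force: [-0.1, 0.6, -5.0]
width: 0.0404
```

```bash
python3 d.py .6555 .016 .092
```

```text
t 16.72 pos [0.6537 0.0143 0.1448] yaxis [ 0.197  0.98  -0.   ] z [-0.  0. -1.] shift units [-0.007  0.01   0.264]
```

drive_tool:
  targets:
    - [[-0.006, 0.01, 0.02, 0, 0, 0], [-0.006, 0.01, 0.05, 0, 0, 0], [-0.006, 0.01, 0.085, 0, 0, 0], [-0.006, 0.01, 0.12, 0, 0, 0], [-0.006, 0.01, 0.15, 0, 0, 0], [-0.006, 0.01, 0.18, 0, 0, 0], [-0.006, 0.01, 0.205, 0, 0, 0], [-0.006, 0.01, 0.225, 0, 0, 0], [-0.006, 0.01, 0.235, 0, 0, 0], [-0.006, 0.01, 0.235, 0, 0, 0]]

```text
time: 17.55
position: [0.6549, 0.0169, 0.0973]
ee_rot: [-0.309, -3.125, 0.0]
contact_force: [-0.2, -0.4, -5.1]
width: 0.0403
```

drive_tool:
  targets:
    - [[0, 0, 0.003, 0, 0, 0], [0, 0, 0.006, 0, 0, 0], [0, 0, 0.009, 0, 0, 0], [0, 0, 0.012, 0, 0, 0], [0, 0, 0.015, 0, 0, 0], [0, 0, 0.015, 0, 0, 0], [0, 0, 0.015, 0, 0, 0]]

```text
time: 18.13
position: [0.6552, 0.017, 0.0949]
ee_rot: [0.309, 3.126, 0.0]
contact_force: [0.9, -0.5, -5.3]
width: 0.0402
```

drive_tool:
  targets:
    - [[0, 0, 0.003, 0, 0, 0], [0, 0, 0.006, 0, 0, 0], [0, 0, 0.009, 0, 0, 0], [0, 0, 0.012, 0, 0, 0], [0, 0, 0.012, 0, 0, 0], [0, 0, 0.012, 0, 0, 0]]

```text
time: 18.63
position: [0.6551, 0.017, 0.0924]
ee_rot: [-0.309, -3.126, 0.0]
contact_force: [0.1, 0.1, -4.1]
width: 0.0402
```

drive_tool:
  targets:
    - [[0, 0, 0.002, 0, 0, 0], [0, 0, 0.004, 0, 0, 0], [0, 0, 0.006, 0, 0, 0], [0, 0, 0.006, 0, 0, 0], [0, 0, 0.006, 0, 0, 0]]

```text
time: 19.05
position: [0.6551, 0.017, 0.0912]
ee_rot: [-0.309, -3.126, 0.0]
contact_force: [0.0, -0.8, -5.3]
width: 0.0401
```

drive_tool:
  targets:
    - [[0, 0, 0.002, 0, 0, 0], [0, 0, 0.004, 0, 0, 0], [0, 0, 0.006, 0, 0, 0], [0, 0, 0.006, 0, 0, 0], [0, 0, 0.006, 0, 0, 0]]

```text
time: 19.47
position: [0.6553, 0.017, 0.091]
ee_rot: [0.309, 3.126, -0.0]
contact_force: [-3.4, 0.7, 2.6]
width: 0.0402
```

The pan now carries the weight (force went from -5 N to +2.6 N). Releasing and retreating.

drive_tool:
  targets:
    - [[0, 0, 0, 0, 0, 0], [0, 0, 0, 0, 0, 0], [0, 0, 0, 0, 0, 0], [0, 0, 0, 0, 0, 0], [0, 0, 0, 0, 0, 0], [0, 0, 0, 0, 0, 0], [0, 0, 0, 0, 0, 0], [0, 0, 0, 0, 0, 0], [0, 0, 0, 0, 0, 0]]
  hand: 1

```text
time: 20.22
position: [0.6551, 0.017, 0.09]
ee_rot: [-0.309, -3.126, 0.0]
contact_force: [0.2, -0.6, 0.3]
width: 0.0851
```

drive_tool:
  targets:
    - [[0, 0, -0.04, 0, 0, 0], [0, 0, -0.1, 0, 0, 0], [0, 0, -0.18, 0, 0, 0], [0, 0, -0.28, 0, 0, 0], [0, 0, -0.4, 0, 0, 0], [0, 0, -0.52, 0, 0, 0], [0, 0, -0.64, 0, 0, 0], [0, 0, -0.74, 0, 0, 0], [0, 0, -0.8, 0, 0, 0], [0, 0, -0.8, 0, 0, 0]]

```text
time: 21.05
position: [0.6564, 0.0168, 0.2546]
ee_rot: [0.309, 3.119, 0.002]
contact_force: [0.1, 0.3, 0.1]
width: 0.085
```

drive_tool:
  targets:
    - [[0.05, 0, 0, 0, 0, 0], [0.15, 0, 0, 0, 0, 0], [0.3, 0, 0, 0, 0, 0], [0.45, 0, 0, 0, 0, 0], [0.6, 0, 0, 0, 0, 0], [0.75, 0, 0, 0, 0, 0], [0.88, 0, 0, 0, 0, 0], [0.95, 0, 0, 0, 0, 0], [0.95, 0, 0, 0, 0, 0], [0.95, 0, 0, 0, 0, 0]]

```text
time: 21.88
position: [0.4683, 0.0543, 0.2504]
ee_rot: [0.308, 3.126, 0.001]
contact_force: [-0.1, 0.5, 0.5]
width: 0.0854
```

```bash
python3 -c "
from h import *
print(env.state()['position'],env.state()['contact_force'])
for n in ('scene','top'):
  c=cam(n);P=c['P'].reshape(-1,3)
  if n=='scene': save('s5',c['image'],0)
  for nm,x,y,R,bands in (('jar',.597,-.29,.04,((.02,.04),(.04,.06),(.078,.09))),('wt',.654,.016,.045,((.085,.1),(.1,.115),(.13,.15)))):
    for a,b in bands:
      m=P[(np.hypot(P[:,0]-x,P[:,1]-y)<R)&(P[:,2]>a)&(P[:,2]<b)]
      if len(m)>5: print(n,nm,a,len(m),np.round(np.hstack(cv2.minEnclosingCircle(m[:,:2].astype(np.float32))),4),m[:,2].max())
  m=P[(np.hypot(P[:,0]-.654,P[:,1]-.016)<.08)&(P[:,2]>.07)&(P[:,2]<.079)];print('pan',cv2.minEnclosingCircle(m[:,:2].astype(np.float32)))"
```

```text
[0.46832271 0.05431445 0.25036142] [-0.05158059  0.50770169  0.53778462]
scene jar 0.02 132 [ 0.598  -0.2876  0.0252] 0.039962363582850435
scene jar 0.04 161 [ 0.5983 -0.2864  0.0254] 0.05975494396359432
scene jar 0.078 178 [ 0.5973 -0.2887  0.0236] 0.08850707710035288
scene wt 0.085 146 [0.6542 0.0206 0.021 ] 0.09992727623660114
scene wt 0.1 142 [0.6549 0.0195 0.0205] 0.11497031152932202
scene wt 0.13 143 [0.6536 0.0187 0.0128] 0.14704216280815602
pan ((0.6538074612617493, 0.015245424583554268), 0.060832906514406204)
top jar 0.02 71 [ 0.5964 -0.2884  0.0254] 0.03996195039672401
top jar 0.04 133 [ 0.5974 -0.2892  0.0252] 0.05974242180518019
top jar 0.078 385 [ 0.5984 -0.2903  0.0229] 0.08916465383632233
top wt 0.085 29 [0.6444 0.014  0.0181] 0.0988905122182655
top wt 0.1 37 [0.6491 0.0166 0.0202] 0.11477547846215985
top wt 0.13 132 [0.6536 0.016  0.0128] 0.14684294519556917
pan ((0.6543998122215271, 0.014203851111233234), 0.060259636491537094)
```

View pics/s5.png

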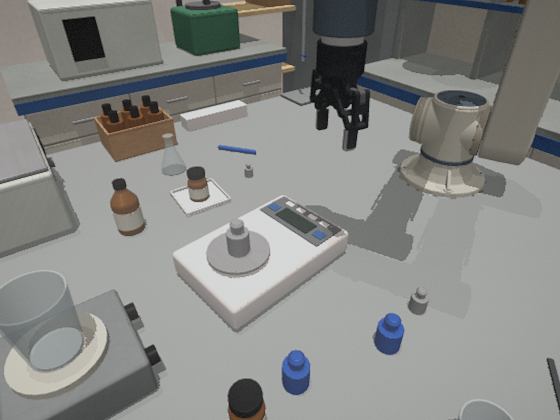

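The scene shows the weight upright in the middle of the pan at (238,240) and the jar upright in the tray at (197,185). The arm is clear of both, so I'm handing in.

```bash
python3 -c "
from cell import env
print(env.finish_job())"
```

```text
the job is handed in; nothing more can be done
None
```

I moved the jar from the pan into the white tray, set the largest steel weight (the grey 42 mm one, not its blue look-alikes) on the middle of the pan, and handed in at about 22 s.

The last checks in both camera views showed:
- **Jar:** upright, about 3 mm from the tray centre, resting on the tray floor.
- **Weight:** upright, about 2–4 mm from the pan centre, top at about 0.144 m. It touched down with a measured wrist-force change of under 10 N.
- **Arm:** gripper open and clear of everything, with a contact reading of about 0.5 N, which is sensor noise.

No check failed. The two views put the weight's knob about 3 mm apart in y, within the calibration error. The circle fit of the weight's body from the top view was off by up to about 10 mm because the knob hides part of it, so I relied on the knob and the scene view instead.

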